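Charge the bench tumbler with a tray of nuts

ROBOT

A 6-joint arm with a two-finger parallel gripper is mounted at the origin on the work surface; the furniture and walls round the work are solid. World frame = base frame: x ahead of the robot, y to its left, z up, the work surface at z = 0. Lengths are in m, angles in rad, forces in N, time in s.
With the tool pointing down it reaches from about 0.35 to 0.975 m from the base axis. Payload 4.9 kg.
Tool frame: the origin (TCP) lies at the very end of the fingers, on their centre line; the grasp point (between the pads) lies 19 mm behind it; z points along the fingers, y is the line along which they close (so a half turn about z gives the same grasp; the last joint's range is limited). The gripper opens to 85 mm and grips with 20 to 120 N. Pads are 22 mm wide; open, the fingers measure 114 mm over their backs; the gripper's body (76 mm by 85 mm) begins 54 mm behind the grasp point. The pads swing forward as they close: fully open they stand 13 mm farther back than shut.
Start: joints at [1.133, 0.053, 1.613, -0, 1.476, -0.119], TCP at [0.196, 0.593, 0.231] pointing down, gripper open.
Joint ranges: [-3.01, 3.01], [-1.01, 2.22], [0.06, 2.58], [-1.02, 4.17], [0.09, 2.62], [-3.14, 3.14]. Speed limits (rad/s): [2.57, 2.57, 3.14, 3.14, 3.14, 3.14].

INTERFACE

Orientations are given as a unit quaternion [x, y, z, w].
In Python, from bench import ctrl, imaging gives the robot as it stands (ctrl), with the cameras (imaging).
- The arm moves only by the shell command python3 steer.py 'ROWS' [FORCE]. ROWS is rows parted by semicolons, their numbers by spaces, 1 to 12 of them, each of 7 numbers: a rotation vector rx, ry, rz in rad, then dx, dy, dz in m, then the opening from 0.0 (shut) to 1.0 (fully open); each row is the pose to reach, as a shift and turn from the pose commanded when the command began, along the tool's axes at that moment; what a row does not reach only later rows make up. A row lasts 1/8 s, in which the tool goes at most 0.0625 m and 0.188 rad, less where a joint would pass 70% of its speed; a pose out of reach is approached as far as the arm can. The fingers move at their own pace and stop on an object; FORCE is the grip in N (left out, the last holds). Time passes only in rows, so rows that do not move let the fingers close. It prints the time, the measured TCP pose, the force, the opening and the grip force at its end.
- ctrl.state(): the state, without advancing time (a new reading comes with each control period).
- imaging.read_camera(name): name is "scene" or "top"; returns (picture, depth): 384x512x3 uint8, red, green, blue; 384x512 float32, m along the optical axis (not along the pixel's ray), 0 where there is no reading.
- imaging.get_calibration(name): a dict with "mtx" (3x3 intrinsics, pixels), "world_to_cam" (4x4, takes a point from world to camera coordinates). Camera axes: x right, y up, looking along -z (the intrinsics and any distortion apply to the point x, -y, -z); pixel columns grow to the right and rows downward; lengths in m; the calibration is good to about 2 mm. A picture is of the moment at which its call begins. get_calibration takes no time and is no camera call.
- ctrl.sign_off(): hands the job in; it is judged then, once.
The state is a dict: "clock": time; "joints": joint angles; "qd": joint speeds; "tau": joint torques, N m; "ee_pos": TCP position; "tcp_rot": TCP orientation; "wrist_force": force on the tool from outside, world axes, zero at the start; "torque": the same for the moment, N m; "gripper_width": opening from 0.0 (shut) to 1.0 (fully open); "finger_force": force on a finger pad.
Only numpy, scipy, OpenCV 4.12 (cv2) and the standard library are available. Lean on these libraries where they do the work, as an engineer would, in place of code of your own. Each camera call takes 0.05 s, during which the arm holds its last target. There are 200 camera calls.

TASK

Charge the tumbler with the brass nuts: gather the nuts lying loose on the bench onto the metal tray with the others, swing the tumbler's hold-down bar well clear, lift the lid off by its knob and set it on the bench knob up. Then take the tray by its handle and tip the whole batch off its open edge into the bowl (any nut that misses goes back on the tray and is tipped in too), and stand the empty tray flat on the bench clear of the tumbler. Finish with the lid seated fully in the bowl and the bar swung fully home over its knob against the keeper, and leave the tape roll and the grey carton alone.

Things in the scene. Friction and masses are not known exactly. Their poses are not given: they have to be found in the camera images.
- tumbler: fixed bench tumbler: grey base 192 mm across, blue open bowl (156 mm inside at the mouth, 164 outside, rim 130 mm above the bench, 80 deep). Origin on the bench under the bowl's axis. Its -x side has the switch panel. Hinge post (16 mm) 102 mm from the axis at -y; keeper (flat steel upright, 175 mm high) 104 mm from the axis at +y. The +x side is open for tipping
- bowl_floor (a point): centre of the bowl's inner floor
- bowl_rim (a point): centre of the bowl's mouth, at rim height (130 mm)
- hold_bar (a joint): steel hold-down bar 222 mm long, 18 wide, 175 to 185 mm above the bench, on the vertical hinge post. 0 rad: home, 3 mm above the lid's knob, against the keeper. Grows to 1.9 as the free end swings to the tumbler's -x side, counter-clockwise from above (at 1.57 it points along the tumbler's -x). Stays where left; 0.5 N at its end moves it; past 1.35 the lid can be lifted
- bar_tip (a point): on the bar near its free end, 208 mm from the pivot, 185 mm above the bench, under the upright red grip (20 mm across, its top 216 mm above the bench). The bar ends 10 mm beyond it; push the end of the bar or the red grip sideways
- bar_pivot (a point): the bar's pivot axis, 185 mm above the bench
- lid: loose black lid, 170 mm across, about 220 g; origin at the centre of its underside, z up through the knob. A tapered spigot below (145 mm, 136 at the bottom, 9 deep) enters the bowl's mouth with 5 mm to spare all round; above it a 6 mm disc and the knob. Seated, its origin is 121 mm above the bench. Only listed things stand 0.40 to 0.72 m from the robot within 37 degrees of straight ahead
- lid_knob (a point): centre of the lid's black round knob, 31 mm across, 35 mm above the lid's origin; the wide part reaches from 28 to 43 mm, its top is at 47 mm
- tray: aluminium tray 190x120 mm, about 300 g, floor 4 thick, walls to 32 mm on three sides, none at the pouring edge (-x end, 105 mm from the origin; rear wall 85 mm at +x). Origin on the underside below the handle's middle, z up. Nuts start behind the handle (x 20 to 75 mm); the part before it is empty. Nuts slide off at about 25 to 36 degrees of tilt
- tray_grip (a point): centre of the tray's wooden bridge handle, 69 mm above the tray's underside: a flat bar along the tray's y, 14 mm thick (along the tray's x), 22 mm high, 120 mm long, its underside 54 mm above the tray's floor
- tray_edge (a point): middle of the tray's pouring edge, on the floor's upper face
- tape: roll of black tape lying flat, 110 mm across, 45 high; bystander, not to be moved
- dowel_box: small grey carton, 65x100x30 mm; bystander, not to be moved
- nut1: hexagonal solid brass nut, 30 mm across flats (35 across corners), 22 mm high, 60 g, no real bore; origin at the centre of one hexagonal face (its underside as it starts), z along its axis, x towards a corner. Starts on the tray; may be absent
- nut2: hexagonal solid brass nut, 30 mm across flats (35 across corners), 22 mm high, 60 g, no real bore; origin at the centre of one hexagonal face (its underside as it starts), z along its axis, x towards a corner. Starts on the tray; may be absent
- nut3: hexagonal solid brass nut, 30 mm across flats (35 across corners), 22 mm high, 60 g, no real bore; origin at the centre of one hexagonal face (its underside as it starts), z along its axis, x towards a corner. Starts on the tray; may be absent
- nut4: hexagonal solid brass nut, 30 mm across flats (35 across corners), 22 mm high, 60 g, no real bore; origin at the centre of one hexagonal face (its underside as it starts), z along its axis, x towards a corner. Starts on the bench; may be absent
- nut5: hexagonal solid brass nut, 30 mm across flats (35 across corners), 22 mm high, 60 g, no real bore; origin at the centre of one hexagonal face (its underside as it starts), z along its axis, x towards a corner. Starts on the bench; may be absent
- nut6: hexagonal solid brass nut, 30 mm across flats (35 across corners), 22 mm high, 60 g, no real bore; origin at the centre of one hexagonal face (its underside as it starts), z along its axis, x towards a corner. Starts on the bench; may be absent

How it is judged:
On the way, in this order (a step that is already met when the one before it is completed fails the run):
1. all the nuts there are lie on the tray, and the tray lies flat on the bench (x of nut1 in the frame of tray between -0.105 and 0.085 m and y of nut1 in the frame of tray between -0.06 and 0.06 m and height (world z) of each of nut1, nut2, nut3, nut4, nut5, nut6 below 0.06 m and x of nut2 in the frame of tray between -0.105 and 0.085 m and y of nut2 in the frame of tray between -0.06 and 0.06 m and x of nut3 in the frame of tray between -0.105 and 0.085 m and y of nut3 in the frame of tray between -0.06 and 0.06 m and x of nut4 in the frame of tray between -0.105 and 0.085 m and y of nut4 in the frame of tray between -0.06 and 0.06 m and x of nut5 in the frame of tray between -0.105 and 0.085 m and y of nut5 in the frame of tray between -0.06 and 0.06 m and x of nut6 in the frame of tray between -0.105 and 0.085 m and y of nut6 in the frame of tray between -0.06 and 0.06 m and height (world z) of tray below 0.012 m and angle between tray's own z axis and vertical below 0.1 rad and horizontal distance between tray and tumbler above 0.1 m), for 0.2 s.
2. with the lid lying knob up on the bench, the tray is held tilted over the bowl (more than 0.3 rad, its pouring edge within 110 mm of the bowl's axis) and all the nuts are in the bowl (horizontal distance between each of nut1, nut2, nut3, nut4, nut5, nut6 and bowl_floor below 0.078 m and height (world z) of nut1 between 0.04 and 0.115 m and height (world z) of nut2 between 0.04 and 0.115 m and height (world z) of nut3 between 0.04 and 0.115 m and height (world z) of nut4 between 0.04 and 0.115 m and height (world z) of nut5 between 0.04 and 0.115 m and height (world z) of nut6 between 0.04 and 0.115 m and angle between tray's own z axis and vertical above 0.3 rad and horizontal distance between tray_edge and bowl_rim below 0.11 m and height (world z) of lid below 0.03 m and angle between lid's own z axis and vertical below 0.2 rad and horizontal distance between lid and tumbler above 0.15 m), for 0.1 s.
At the end, for the whole second after the job is handed in: All nuts in the bowl; lid seated (within 9 mm of the bowl's axis, under 3.5 mm above its seat, tilt under 0.04 rad); bar within 0.06 rad of home; tray flat on the bench (12 mm, 0.1 rad), its origin over 160 mm from the tumbler's axis; lid and tray at rest (horizontal distance between each of nut1, nut2, nut3, nut4, nut5, nut6 and bowl_floor below 0.078 m and height (world z) of nut1 between 0.04 and 0.115 m and height (world z) of nut2 between 0.04 and 0.115 m and height (world z) of nut3 between 0.04 and 0.115 m and height (world z) of nut4 between 0.04 and 0.115 m and height (world z) of nut5 between 0.04 and 0.115 m and height (world z) of nut6 between 0.04 and 0.115 m and height (world z) of tray below 0.012 m and angle between tray's own z axis and vertical below 0.1 rad and horizontal distance between tray and tumbler above 0.16 m and horizontal distance between lid and bowl_rim below 0.009 m and height (world z) of lid between 0.118 and 0.1245 m and angle between lid's own z axis and vertical below 0.04 rad and value of joint hold_bar below 0.06 rad and linear speed of each of lid, tray below 0.02 m/s); the robot touches nothing.
It fails at once if the tape roll or the grey carton is moved by more than 30 mm (distance of any of tape, dowel_box from where it was at the start of the episode above 0.03 m).
Of nut1, nut2, nut3 only 1 to 3 are there at a start; the rules pass over those that are not, and their reading is None.
Of nut4, nut5, nut6 only 1 to 3 are there at a start; the rules pass over those that are not, and their reading is None.
At some moment in a run one of nut4, nut5, nut6, tray, lid may be knocked a few centimetres aside while the robot is not near it.
Once in a run the grip may slacken for a moment while it holds something.
It also fails if it takes over 210 s, if anything falls off the work surface, if the arm or the gripper's body presses on something with over 40 N, if the wrist force passes 120 N, or if a joint passes its speed limit or range.

## Working session

There is one attempt and no reset: what is moved stays moved. The work goes in short steps, Python scripts to look and compute and a shell command to move; the robot and the scene stay as the last step left them, time stands still between calls to the robot, and variables do not carry over. Pictures are saved under pics/ and viewed, at most 14 in all, crops included, and the job is handed in when it is done.

```bash
ls; mkdir -p pics
cat > h.py <<'E'
import numpy as np, cv2
from bench import ctrl, imaging
def snap(n,f=None):
    im,d=imaging.read_camera(n)
    if f: cv2.imwrite('pics/'+f,im[:,:,::-1])
    return im,d
def cloud(n,d):
    c=imaging.get_calibration(n);K=np.array(c['mtx']);W=np.linalg.inv(np.array(c['world_to_cam']))
    v,u=np.mgrid[:d.shape[0],:d.shape[1]]
    P=np.stack([(u-K[0,2])/K[0,0]*d,-(v-K[1,2])/K[1,1]*d,-d,np.ones_like(d)],-1)
    Q=P@W.T; Q=Q[...,:3]; Q[d<=0]=np.nan
    return Q
E
python3 - <<'E'
from h import *
a,da=snap('scene','s0.png');b,db=snap('top','t0.png')
for n in('scene','top'):
    c=imaging.get_calibration(n);print(n,{k:np.round(v,3).tolist() for k,v in c.items()})
cv2.imwrite('pics/both0.png',cv2.resize(np.hstack([a,b])[:,:,::-1],(800,300)))
np.savez('f0.npz',a=a,da=da,b=b,db=db)
s=ctrl.state();print(s)
E
```

```text
bench.py
pics
steer.py
scene {'mtx': [[492.922, 0.0, 264.107], [0.0, 492.922, 193.127], [0.0, 0.0, 1.0]], 'world_to_cam': [[0.752, -0.659, -0.004, -0.344], [0.403, 0.455, 0.794, -0.35], [-0.521, -0.599, 0.608, -1.489], [0.0, 0.0, 0.0, 1.0]]}
top {'mtx': [[480.749, 0.0, 255.4], [0.0, 480.749, 194.009], [0.0, 0.0, 1.0]], 'world_to_cam': [[0.022, -1.0, 0.001, 0.086], [0.984, 0.022, 0.176, -0.554], [-0.176, -0.003, 0.984, -1.308], [0.0, 0.0, 0.0, 1.0]]}
{'clock': 0.1, 'joints': array([ 1.13302393e+00,  5.32968882e-02,  1.61415595e+00,  1.62451909e-06,
        1.47596526e+00, -1.18986333e-01]), 'qd': array([-0.00042898, -0.00180161, -0.00226053,  0.00136065, -0.00142152,
       -0.0003192 ]), 'tau': array([-5.13465457e-04, -3.94902563e+01, -3.71364820e+01, -1.46595639e-04,
        3.86021959e-03,  3.15820692e-06]), 'ee_pos': array([0.19563854, 0.59300849, 0.23018263]), 'tcp_rot': array([ 1.58718973e-01,  9.87323379e-01, -8.77361017e-04, -2.51591131e-04]), 'wrist_force': array([-0.37874598,  0.33529768,  0.08313879]), 'torque': array([0.00120076, 0.00353558, 0.00045186]), 'finger_force': 0.0, 'gripper_width': 0.9973870696819817}
```

View pics/s0.png

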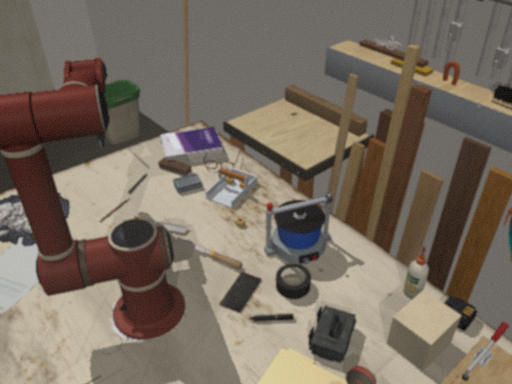

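View pics/t0.png

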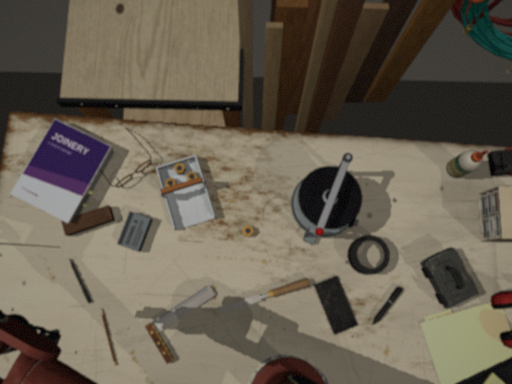

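The top view shows three nuts on the tray behind the handle (180,168), (193,177), (168,186). One loose nut is at (248,230). The tumbler is at (328,200), with the bar running from the hinge (347,157) to the red grip (320,232). The tape is at (368,255) and the carton at (135,230). Next I'll enlarge and measure.

Run:
```python
from h import *
z=np.load('f0.npz');a,b=z['a'],z['b']
cv2.imwrite('pics/c0.png',np.vstack([cv2.resize(b[140:280,110:390],(780,390),interpolation=cv2.INTER_CUBIC)])[:,:,::-1])
cv2.imwrite('pics/c1.png',cv2.resize(a[150:310,150:350],(750,600),interpolation=cv2.INTER_CUBIC)[:,:,::-1])
Q=cloud('top',z['db'])
for u,v in [(180,168),(193,177),(168,186),(248,230),(320,232),(347,157),(335,195),(182,187),(190,210),(313,195),(368,238),(135,230)]: print(u,v,np.round(Q[v,u],3))
R=cloud('scene',z['da'])
for u,v in [(240,222),(270,206),(329,199),(290,280),(235,175)]: print('s',u,v,np.round(R[v,u],3))
```

```text
180 168 [0.627 0.319 0.029]
193 177 [0.602 0.28  0.026]
168 186 [0.575 0.352 0.023]
248 230 [0.453 0.118 0.023]
320 232 [ 0.432 -0.061  0.214]
347 157 [ 0.628 -0.133  0.194]
335 195 [ 0.53  -0.103  0.185]
182 187 [0.563 0.303 0.076]
190 210 [ 0.51   0.289 -0.005]
313 195 [ 0.538 -0.053  0.136]
368 238 [ 0.436 -0.218  0.042]
135 230 [0.445 0.436 0.032]
s 240 222 [0.442 0.114 0.019]
s 270 206 [ 0.43  -0.061  0.206]
s 329 199 [ 0.618 -0.141  0.184]
s 290 280 [ 0.4   -0.193 -0.004]
s 235 175 [0.566 0.295 0.072]
```

View pics/c0.png

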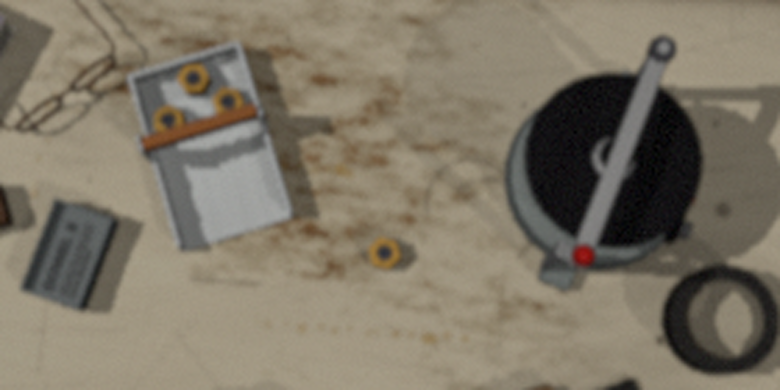

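View pics/c1.png

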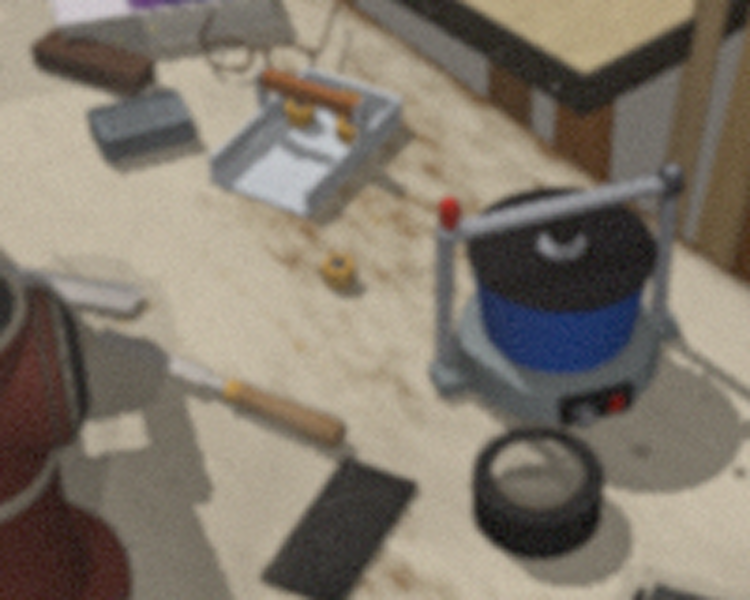

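The crops show three nuts on the tray, one loose nut, the bar home over the knob, and the pouring edge facing the robot. The open side of the tumbler faces the tray. I'll get precise poses from both depth views.

```bash
cat > m.py <<'E'
from h import *
def pts(f):
    z=np.load(f); out=[]
    for n,d,i in(('top','db','b'),('scene','da','a')): out.append((n,cloud(n,z[d]).reshape(-1,3),z[i].reshape(-1,3).astype(int)))
    return out
def sel(Q,lo,hi): return ((Q>lo)&(Q<hi)).all(1)
def rect(P):
    (c,s,a)=cv2.minAreaRect((P[:,:2]*1000).astype(np.float32)); return np.round(c,1),np.round(s,1),round(a,1),len(P),'z med',round(float(np.median(P[:,2])),4),'mean',np.round(P.mean(0),4)
E
python3 - <<'E'
from m import *
for n,Q,C in pts('f0.npz'):
    brass=(C[:,0]-C[:,2]>50)
    print(n)
    for nm,lo,hi,m in [('nut',(.42,.07,.015),(.49,.16,.035),None),('handle',(.5,.2,.06),(.65,.4,.1),None),('bar',(.4,-.2,.172),(.66,0,.195),None),('grip',(.4,-.2,.2),(.66,0,.23),None),('liddisc',(.4,-.25,.118),(.66,.05,.14),None),('traywall',(.42,.2,.024),(.7,.42,.04),None),('tape',(.35,-.3,.035),(.5,-.12,.055),None),('carton',(.38,.38,.02),(.52,.5,.045),None)]:
        s=sel(Q,lo,hi)
        if s.sum()>5: print(nm,rect(Q[s]), 'rob x',np.round(np.percentile(Q[s],[2,98],axis=0)[:,:2].ravel(),3))
    t=sel(Q,(.3,-.5,-.02),(.8,.6,.1))&(C[:,0]-C[:,2]>70)
    # brass blobs on bench
    P=Q[t&(Q[:,2]>.014)&(Q[:,2]<.035)]
    img=np.zeros((500,1100),np.uint8); ij=((P[:,:2]-[.3,-.5])*1000).astype(int); img[ij[:,0].clip(0,499),ij[:,1].clip(0,1099)]=255
    k,_,st,ce=cv2.connectedComponentsWithStats(cv2.dilate(img,np.ones((7,7))))
    print([(np.round(ce[i][::-1]/1000+[.3,-.5],3).tolist(),int(st[i][4])) for i in range(1,k) if st[i][4]>200])
E
```

```text
top
nut (array([450.1, 117.5]), array([29.2, 28.5]), 1.1, 93, 'z med', 0.0216, 'mean', array([0.4501, 0.1179, 0.0211])) rob x [0.436 0.106 0.464 0.132]
handle (array([566.2, 304.3]), array([ 17. , 129.7]), 18.5, 292, 'z med', 0.0782, 'mean', array([0.5658, 0.3036, 0.0769])) rob x [0.543 0.245 0.589 0.362]
bar (array([533.1, -96.9]), array([ 29.7, 231.3]), 66.2, 653, 'z med', 0.1842, 'mean', array([ 0.5352, -0.0988,  0.184 ])) rob x [ 0.433 -0.142  0.634 -0.046]
grip (array([433.8, -60.6]), array([17.3, 18.5]), 46.3, 54, 'z med', 0.2122, 'mean', array([ 0.4335, -0.0599,  0.2119])) rob x [ 0.426 -0.07   0.443 -0.052]
liddisc (array([533.1, -98. ]), array([169. , 168.2]), 16.2, 2599, 'z med', 0.1354, 'mean', array([ 0.5323, -0.0967,  0.1353])) rob x [ 0.457 -0.174  0.609 -0.022]
traywall (array([545.9, 316.6]), array([204.9, 252.9]), 89.5, 631, 'z med', 0.0299, 'mean', array([0.5605, 0.3358, 0.03  ])) rob x [0.432 0.221 0.661 0.419]
tape (array([ 414.3, -206.8]), array([163.1, 110.4]), 31.3, 661, 'z med', 0.044, 'mean', array([ 0.4056, -0.211 ,  0.0438])) rob x [ 0.351 -0.273  0.48  -0.
[... 929 characters left out ...]
sc (array([529.3, -94.6]), array([169.7, 169.2]), 16.0, 1198, 'z med', 0.1336, 'mean', array([ 0.5198, -0.1103,  0.133 ])) rob x [ 0.444 -0.175  0.61  -0.023]
traywall (array([543.5, 316. ]), array([204.1, 240.1]), 89.2, 234, 'z med', 0.029, 'mean', array([0.5561, 0.3256, 0.0293])) rob x [0.431 0.22  0.661 0.417]
tape (array([ 420.3, -199.1]), array([182.4, 108.7]), 32.1, 510, 'z med', 0.0421, 'mean', array([ 0.4202, -0.2003,  0.0422])) rob x [ 0.352 -0.272  0.496 -0.124]
carton (array([437.9, 444.8]), array([ 76.3, 100.9]), 73.4, 274, 'z med', 0.0277, 'mean', array([0.4359, 0.4399, 0.0274])) rob x [0.387 0.402 0.486 0.482]
[([0.444, 0.118], 686), ([0.572, 0.343], 432), ([0.592, 0.29], 333)]
```

One loose nut sits at about (0.449, 0.118), and its top measures 0.021 (expected 0.022). The handle is at (0.566, 0.304) with its top at 0.079, and the tray's yaw is about 18.5°. The bowl axis is about (0.532, -0.097), with the tumbler's +x at about 67.5°. The heights agree with the text. Now a helper for tool-axis shifts.

```bash
cat > d.py <<'E'
# usage: d.py x y z yaw_of_tool_y_deg [tilt_deg dir_deg]  tilt leans tool's top toward dir
import sys,numpy as np
from scipy.spatial.transform import Rotation as R
from bench import ctrl, imaging
def rot(yaw,tilt=0,dr=0):
    t=np.radians(yaw); y=np.array([np.cos(t),np.sin(t),0]); z=np.array([0,0,-1.]); M=R.from_matrix(np.stack([np.cross(y,z),y,z],1))
    e=np.radians(dr); return R.from_rotvec(np.radians(tilt)*np.cross([0,0,1],[np.cos(e),np.sin(e),0]))*M
if __name__=='__main__':
    a=[float(v) for v in sys.argv[1:]]; s=ctrl.state(); R0=R.from_quat(s['tcp_rot']); yv=R0.as_matrix()[:,1]
    r=(R0.inv()*rot(*a[3:])).as_rotvec(); p=R0.inv().apply(np.array(a[:3])-s['ee_pos'])
    print('rows',*np.round(r,3),*np.round(p,4),'| n>=',np.ceil(max(np.linalg.norm(r)/.188,np.linalg.norm(p)/.0625)),'yaw',round(float(np.degrees(np.arctan2(yv[1],yv[0]))),1),'t',round(s['clock'],1),'j',np.round(s['joints'],2))
E
python3 d.py .449 .118 .12 71.5; python3 d.py .449 .118 .004 71.5;  python3 d.py .449 .118 .12 18.5
```

```text
rows -0.002 -0.0 0.004 -0.3895 -0.3715 0.1108 | n>= 9.0 yaw 71.7 t 0.1 j [ 1.13  0.05  1.61  0.    1.48 -0.12]
rows -0.002 -0.0 0.004 -0.3895 -0.3713 0.2268 | n>= 10.0 yaw 71.7 t 0.1 j [ 1.13  0.05  1.61  0.    1.48 -0.12]
rows -0.002 0.001 0.929 -0.3895 -0.3715 0.1108 | n>= 9.0 yaw 71.7 t 0.1 j [ 1.13  0.05  1.61  0.    1.48 -0.12]
```

```bash
R='x'; python3 steer.py '0 0 0.929 -0.3895 -0.3715 0.06 0.7;0 0 0.929 -0.3895 -0.3715 0.06 0.7;0 0 0.929 -0.3895 -0.3715 0.06 0.7;0 0 0.929 -0.3895 -0.3715 0.06 0.7;0 0 0.929 -0.3895 -0.3715 0.06 0.7;0 0 0.929 -0.3895 -0.3715 0.06 0.7;0 0 0.929 -0.3895 -0.3715 0.06 0.7;0 0 0.929 -0.3895 -0.3715 0.11 0.7;0 0 0.929 -0.3895 -0.3715 0.11 0.7;0 0 0.929 -0.3895 -0.3715 0.11 0.7;0 0 0.929 -0.3895 -0.3715 0.11 0.7;0 0 0.929 -0.3895 -0.3715 0.11 0.7' 40
python3 d.py .449 .118 .004 18.5
python3 - <<'E'
from h import *
a,da=snap('scene');b,db=snap('top','t1.png')
np.savez('f1.npz',a=a,da=da,b=b,db=db)
from m import *
for n,Q,C in pts('f1.npz'):
    s=sel(Q,(.41,.07,.012),(.49,.17,.035)); print(rect(Q[s]) if s.sum()>5 else 0)
E
```

```text
clock: 1.6
ee_pos: [0.4495, 0.1197, 0.1222]
tcp_rot: [0.584, 0.812, 0.001, 0.001]
wrist_force: [0.5, -0.1, 0.3]
gripper_width: 0.698
finger_force: 0.0
rows 0.002 0.0 0.002 -0.0014 -0.0012 0.1182 | n>= 2.0 yaw 18.6 t 1.6 j [ 0.1  -0.25  2.08  0.    1.31 -0.22]
0
(array([447.1, 120. ]), array([33.9, 28.5]), 72.9, 49, 'z med', 0.0185, 'mean', array([0.447 , 0.1193, 0.0186]))
```

```bash
python3 steer.py '0 0 0 0 -0.001 0.06 0.7;0 0 0 0 -0.001 0.10 0.7;0 0 0 0 -0.001 0.118 0.7;0 0 0 0 -0.001 0.118 0.7;0 0 0 0 -0.001 0.118 0.7;0 0 0 0 -0.001 0.118 0;0 0 0 0 -0.001 0.118 0;0 0 0 0 -0.001 0.118 0;0 0 0 0 -0.001 0.118 0;0 0 0 0 -0.001 0.118 0;0 0 0 0 -0.001 0.06 0;0 0 0 0 -0.001 0 0' 50
python3 -c "
import numpy as np
t=np.radians(18.5);e=np.array([np.cos(t),np.sin(t)])
print(np.array([.566,.304])-.055*e)"
python3 d.py .514 .2865 .12 18.5;python3 d.py .514 .2865 .009 18.5
```

```text
clock: 3.2
ee_pos: [0.4476, 0.1182, 0.1223]
tcp_rot: [0.584, 0.812, -0.001, -0.001]
wrist_force: [2.0, 0.4, -0.5]
gripper_width: 0.367
finger_force: 49.8
[0.5138422  0.28654824]
rows -0.002 -0.0 0.0 0.1385 0.1164 0.0022 | n>= 3.0 yaw 18.5 t 3.2 j [ 0.1  -0.26  2.09  0.    1.31 -0.23]
rows -0.002 -0.0 0.0 0.1385 0.1166 0.1132 | n>= 4.0 yaw 18.5 t 3.2 j [ 0.1  -0.26  2.09  0.    1.31 -0.23]
```

```bash
python3 steer.py '0 0 0 0.05 0.04 0 0;0 0 0 0.10 0.08 0 0;0 0 0 0.133 0.115 0 0;0 0 0 0.133 0.115 0 0;0 0 0 0.133 0.115 0.05 0;0 0 0 0.133 0.115 0.09 0;0 0 0 0.133 0.115 0.111 0;0 0 0 0.133 0.115 0.111 0;0 0 0 0.133 0.115 0.111 0' 
python3 d.py .509 .285 .009 18.5
```

```text
clock: 4.32
ee_pos: [0.5145, 0.2802, 0.0104]
tcp_rot: [0.584, 0.811, -0.001, -0.0]
wrist_force: [-2.4, -1.2, 0.2]
gripper_width: 0.379
finger_force: 38.8
rows -0.002 0.0 -0.0 0.0063 -0.0037 0.0014 | n>= 1.0 yaw 18.5 t 4.3 j [ 0.37  0.2   1.85 -0.    1.09  0.05]
```

```bash
python3 steer.py '0 0 0 0 0 0.001 0;0 0 0 0 0 0.001 0.55;0 0 0 0 0 0.001 0.55;0 0 0 0 0 0.001 0.55;0 0 0 0 0 -0.06 0.55;0 0 0 0 0 -0.12 0.55;0 0 0 0 0 -0.18 0.55;0 0 0 0.12 0 -0.18 0.55;0 0 0 0.12 0 -0.2 0.55;0 0 0 0.12 0 -0.2 0.55'
python3 - <<'E'
from h import *
a,da=snap('scene');b,db=snap('top')
np.savez('f2.npz',a=a,da=da,b=b,db=db)
cv2.imwrite('pics/c2.png',np.hstack([cv2.resize(x,(400,400),interpolation=cv2.INTER_CUBIC) for x in (b[140:270,110:240],a[150:250,180:280])])[:,:,::-1])
from m import *
for n,Q,C in pts('f2.npz'):
  for nm,lo,hi in [('handle',(.5,.2,.06),(.65,.4,.1)),('frontnut',(.47,.23,.018),(.545,.32,.032))]:
    s=sel(Q,lo,hi); print(nm,rect(Q[s]) if s.sum()>5 else 0)
E
```

```text
clock: 5.58
ee_pos: [0.4774, 0.3986, 0.2138]
tcp_rot: [0.582, 0.813, 0.003, 0.001]
wrist_force: [0.1, -0.0, 0.5]
gripper_width: 0.551
finger_force: 0.0
handle (array([574.6, 307. ]), array([ 20.4, 129.2]), 18.3, 288, 'z med', 0.0778, 'mean', array([0.5741, 0.3062, 0.0766]))
frontnut (array([528.6, 263.9]), array([32., 71.]), 35.4, 103, 'z med', 0.0249, 'mean', array([0.518 , 0.2779, 0.025 ]))
handle (array([570.8, 308.5]), array([ 27.5, 132.7]), 21.5, 167, 'z med', 0.0731, 'mean', array([0.5711, 0.3029, 0.0718]))
frontnut (array([516.5, 261.8]), array([39.3, 66.1]), 11.6, 42, 'z med', 0.0243, 'mean', array([0.515 , 0.274 , 0.0241]))
```

View pics/c2.png

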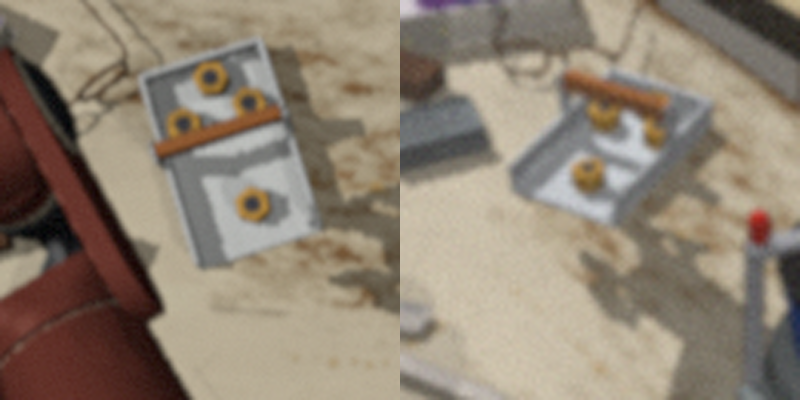

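All four nuts now lie on the tray: (253,205) in front of the handle and three behind it. The tray was nudged about 8 mm. Next is swinging the bar.

```bash
cat > dd.py <<'E'
# many points "x y z" ; fixed yaw given first: prints shifts rel. to current pose
import sys
from d import *
s=ctrl.state(); R0=R.from_quat(s['tcp_rot'])
print('rot',np.round((R0.inv()*rot(float(sys.argv[1]))).as_rotvec(),3))
for a in sys.argv[2:]:
    p=np.array([float(v) for v in a.split()]); print(a,'->',*np.round(R0.inv().apply(p-s['ee_pos']),3))
E
python3 dd.py 18.5 ".48 .2 .24" ".468 .005 .24" ".468 -.001 .196" ".432 -.0655 .196" ".420 -.136 .196" ".432 -.2065 .196" ".468 -.268 .196" ".523 -.314 .196" ".573 -.335 .196"
```

```text
rot [ 0.002 -0.     0.001]
.48 .2 .24 -> -0.186 -0.06 -0.029
.468 .005 .24 -> -0.367 -0.133 -0.029
.468 -.001 .196 -> -0.373 -0.135 0.015
.432 -.0655 .196 -> -0.422 -0.19 0.015
.420 -.136 .196 -> -0.485 -0.224 0.015
.432 -.2065 .196 -> -0.556 -0.235 0.015
.468 -.268 .196 -> -0.626 -0.22 0.015
.523 -.314 .196 -> -0.687 -0.183 0.015
.573 -.335 .196 -> -0.723 -0.142 0.015
```

```bash
python3 steer.py '0 0 0 -0.06 -0.02 -0.03 0;0 0 0 -0.12 -0.04 -0.03 0;0 0 0 -0.18 -0.06 -0.03 0;0 0 0 -0.24 -0.085 -0.03 0;0 0 0 -0.3 -0.11 -0.03 0;0 0 0 -0.35 -0.128 -0.02 0;0 0 0 -0.373 -0.135 0.015 0;0 0 0 -0.373 -0.135 0.015 0;0 0 0 -0.373 -0.135 0.015 0'
python3 dd.py 18.5  ".432 -.0655 .196" ".420 -.136 .196" ".432 -.2065 .196" ".468 -.268 .196" ".523 -.314 .196" ".573 -.335 .196"
```

```text
clock: 6.8
ee_pos: [0.4675, -0.0021, 0.1957]
tcp_rot: [0.585, 0.811, 0.0, 0.0]
wrist_force: [0.3, 0.0, -0.6]
gripper_width: 0.0
finger_force: 0.0
rot [ 0.    -0.    -0.001]
.432 -.0655 .196 -> -0.049 -0.054 -0.0
.420 -.136 .196 -> -0.112 -0.087 -0.0
.432 -.2065 .196 -> -0.183 -0.098 -0.0
.468 -.268 .196 -> -0.252 -0.084 -0.0
.523 -.314 .196 -> -0.313 -0.046 -0.0
.573 -.335 .196 -> -0.349 -0.005 -0.0
```

```bash
python3 steer.py '0 0 0 -0.025 -0.03 0 0;0 0 0 -0.049 -0.054 0 0;0 0 0 -0.08 -0.073 0 0;0 0 0 -0.112 -0.087 0 0;0 0 0 -0.147 -0.096 0 0;0 0 0 -0.183 -0.098 0 0;0 0 0 -0.22 -0.094 0 0;0 0 0 -0.252 -0.084 0 0;0 0 0 -0.284 -0.068 0 0;0 0 0 -0.313 -0.046 0 0;0 0 0 -0.335 -0.025 0 0;0 0 0 -0.349 -0.005 0 0'
python3 steer.py '0 0 0 0 0 0 0;0 0 0 0 -0.05 -0.02 0;0 0 0 0.02 -0.10 -0.04 1;0 0 0 0.02 -0.10 -0.04 1'
python3 - <<'E'
from h import *
a,da=snap('scene');b,db=snap('top')
np.savez('f3.npz',a=a,da=da,b=b,db=db)
cv2.imwrite('pics/c3.png',np.hstack([cv2.resize(x,(400,400),interpolation=cv2.INTER_CUBIC) for x in (b[130:290,250:410],a[140:300,220:380])])[:,:,::-1])
from m import *
for n,Q,C in pts('f3.npz'):
  for nm,lo,hi in [('grip',(.5,-.42,.2),(.66,-.25,.222)),('bar',(.5,-.36,.174),(.66,-.13,.19)),('lid',(.44,-.19,.128),(.63,-.0,.14)),('knob',(.49,-.14,.158),(.57,-.05,.173))]:
    s=sel(Q,lo,hi); print(nm,rect(Q[s]) if s.sum()>5 else 0)
E
```

```text
clock: 8.3
ee_pos: [0.5759, -0.3342, 0.1968]
tcp_rot: [0.584, 0.812, 0.0, 0.001]
wrist_force: [-0.1, 0.4, 0.1]
gripper_width: -0.002
finger_force: 0.3
clock: 8.8
ee_pos: [0.4708, -0.3471, 0.2385]
tcp_rot: [0.585, 0.811, -0.001, 0.002]
wrist_force: [0.1, 0.1, 0.2]
gripper_width: 0.418
finger_force: 0.0
grip (array([ 606.7, -340.8]), array([17.6, 17. ]), 76.1, 57, 'z med', 0.213, 'mean', array([ 0.6054, -0.3403,  0.2119]))
bar (array([ 615.8, -241.7]), array([221.2,  25.8]), 83.8, 583, 'z med', 0.1845, 'mean', array([ 0.6163, -0.2387,  0.1842]))
lid (array([533.2, -97.9]), array([168.9, 168.3]), 18.8, 2924, 'z med', 0.1356, 'mean', array([ 0.532 , -0.0975,  0.1354]))
knob (array([533.3, -98.3]), array([28.5, 29.5]), 62.7, 112, 'z med', 0.1659, 'mean', array([ 0.5324, -0.0974,  0.1659]))
grip (array([ 602.6, -342.4]), array([17.3, 18.2]), 32.6, 36, 'z med', 0.2094, 'mean', array([ 0.602 , -0.3423,  0.2084]))
bar (array([ 612.8, -240.9]), array([221.2,  24.5]), 83.8, 211, 'z med', 0.182, 'mean', array([ 0.6112, -0.2458,  0.1818]))
lid (array([528.4, -95.1]), array([170.8, 170.8]), 14.0, 1266, 'z med', 0.1338, 'mean', array([ 0.5267, -0.1011,  0.1338]))
knob (array([528.4, -98. ]), array([27.7, 26.3]), 44.9, 48, 'z med', 0.1648, 'mean', array([ 0.5279, -0.0979,  0.1645]))
```

View pics/c3.png

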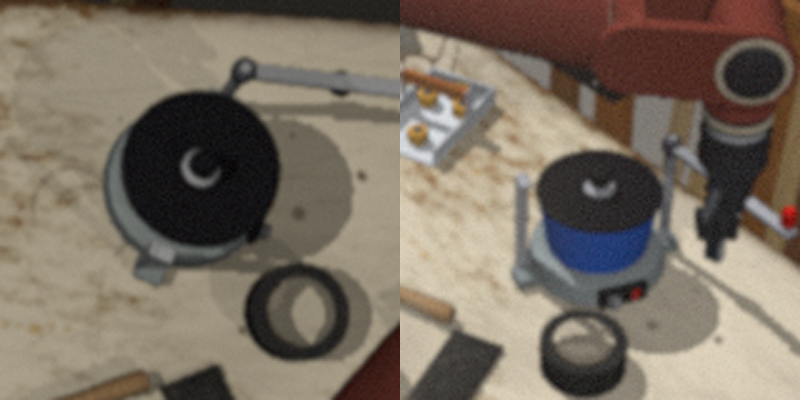

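The bar is swung to about 1.83 rad. The knob is at (0.531, -0.098) with its top measured at 0.166 (expected 0.168). Next I'll grasp the knob.

```bash
python3 dd.py 18.5 ".531 -.098 .22" ".531 -.098 .142"
```

```text
rot [0.001 0.002 0.   ]
.531 -.098 .22 -> 0.217 0.135 0.016
.531 -.098 .142 -> 0.217 0.134 0.094
```

```bash
python3 steer.py '0 0 0 0.05 0.03 0 0.8;0 0 0 0.1 0.06 0 0.8;0 0 0 0.15 0.09 0 0.8;0 0 0 0.2 0.12 0 0.8;0 0 0 0.217 0.134 0.016 0.8;0 0 0 0.217 0.134 0.016 0.8;0 0 0 0.217 0.134 0.06 0.8;0 0 0 0.217 0.134 0.094 0.8;0 0 0 0.217 0.134 0.094 0.8;0 0 0 0.217 0.134 0.094 0.8' 
python3 dd.py 18.5 ".531 -.098 .142" ".531 -.098 .26" ".445 .10 .26" ".445 .10 .021"
```

```text
clock: 10.15
ee_pos: [0.5315, -0.0995, 0.1429]
tcp_rot: [0.584, 0.811, 0.0, 0.001]
wrist_force: [0.0, -0.2, 0.5]
gripper_width: 0.803
finger_force: 0.0
rot [ 0.002  0.001 -0.   ]
.531 -.098 .142 -> 0.002 0.0 0.001
.531 -.098 .26 -> 0.001 0.0 -0.117
.445 .10 .26 -> 0.217 -0.019 -0.117
.445 .10 .021 -> 0.217 -0.019 0.122
```

```bash
python3 steer.py '0 0 0 0 0 0 0;0 0 0 0 0 0 0;0 0 0 0 0 0 0;0 0 0 0 0 0 0;0 0 0 0 0 0 0;0 0 0 0 0 -0.04 0;0 0 0 0 0 -0.08 0;0 0 0 0 0 -0.117 0;0 0 0 0 0 -0.117 0' 70
python3 dd.py 18.5 ".445 .10 .26" ".445 .10 .021"
```

```text
clock: 11.28
ee_pos: [0.5319, -0.0993, 0.2617]
tcp_rot: [0.584, 0.812, 0.001, 0.003]
wrist_force: [1.0, -1.2, -2.7]
gripper_width: 0.333
finger_force: 71.0
rot [0.005 0.004 0.   ]
.445 .10 .26 -> 0.217 -0.019 0.001
.445 .10 .021 -> 0.218 -0.02 0.24
```

```bash
python3 steer.py '0 0 0 0.05 0 0 0;0 0 0 0.1 -0.01 0 0;0 0 0 0.15 -0.014 0 0;0 0 0 0.2 -0.019 0 0;0 0 0 0.217 -0.019 0.02 0;0 0 0 0.217 -0.019 0.08 0;0 0 0 0.217 -0.019 0.14 0;0 0 0 0.217 -0.019 0.19 0;0 0 0 0.217 -0.019 0.215 0;0 0 0 0.217 -0.019 0.232 0;0 0 0 0.217 -0.019 0.238 0;0 0 0 0.217 -0.019 0.238 0' 
python3 steer.py '0 0 0 0 0 0.001 0.8;0 0 0 0 0 0.001 0.8;0 0 0 0 0 0.001 0.8;0 0 0 0 0 -0.06 0.8;0 0 0 0 0 -0.12 0.8;0 0 0 -0.05 0 -0.18 1;0 0 0 -0.1 0 -0.24 1;0 0 0 -0.1 0 -0.24 1'
python3 - <<'E'
from h import *
a,da=snap('scene');b,db=snap('top','t4.png')
np.savez('f4.npz',a=a,da=da,b=b,db=db)
from m import *
for n,Q,C in pts('f4.npz'):
  for nm,lo,hi in [('handle',(.5,.2,.06),(.65,.4,.1)),('lid',(.34,-.02,.01),(.55,.2,.025)),('knob',(.34,0,.035),(.55,.2,.055)),('rim',(.43,-.21,.12),(.64,.02,.135)),('bowlfl',(.48,-.16,.03),(.59,-.04,.07))]:
    s=sel(Q,lo,hi); print(nm,rect(Q[s]) if s.sum()>5 else 0)
E
```

```text
clock: 12.78
ee_pos: [0.4408, 0.1002, 0.022]
tcp_rot: [0.584, 0.812, -0.004, -0.004]
wrist_force: [-20.7, -2.7, 27.4]
gripper_width: 0.332
finger_force: 75.1
clock: 13.78
ee_pos: [0.4769, 0.0043, 0.2639]
tcp_rot: [0.585, 0.811, 0.001, 0.002]
wrist_force: [0.7, -0.1, -1.1]
gripper_width: 0.999
finger_force: 0.0
handle (array([574.4, 307. ]), array([ 19.8, 129.2]), 17.9, 289, 'z med', 0.0777, 'mean', array([0.574 , 0.3066, 0.0765]))
lid (array([449.2,  96.8]), array([166. , 186.2]), 59.5, 2030, 'z med', 0.0144, 'mean', array([0.4417, 0.1117, 0.0146]))
knob (array([440.1,  99.9]), array([28. , 27.8]), 42.8, 94, 'z med', 0.0448, 'mean', array([0.4397, 0.1002, 0.045 ]))
rim (array([ 538.1, -125. ]), array([112.8, 182.7]), 77.8, 217, 'z med', 0.1288, 'mean', array([ 0.5377, -0.1446,  0.1281]))
bowlfl (array([ 498.5, -119.8]), array([ 49.7, 114.9]), 27.1, 190, 'z med', 0.0495, 'mean', array([ 0.4994, -0.1151,  0.0502]))
handle (array([572.3, 306.5]), array([ 25.9, 130.2]), 18.1, 159, 'z med', 0.0724, 'mean', array([0.5709, 0.3039, 0.0723]))
lid (array([437.3, 102.5]), array([168.5, 166.1]), 70.7, 904, 'z med', 0.0133, 'mean', array([0.4328, 0.0983, 0.0136]))
knob (array([437.3, 103.6]), array([33.8, 26.9]), 75.5, 47, 'z med', 0.0431, 'mean', array([0.4359, 0.0998, 0.0427]))
rim (array([531.4, -94.6]), array([169.9, 163.5]), 15.9, 296, 'z med', 0.1256, 'mean', array([ 0.531 , -0.0948,  0.1258]))
bowlfl (array([ 535.1, -100. ]), array([120. , 109.3]), 89.7, 344, 'z med', 0.048, 'mean', array([ 0.5487, -0.0922,  0.049 ]))
```

View pics/t4.png

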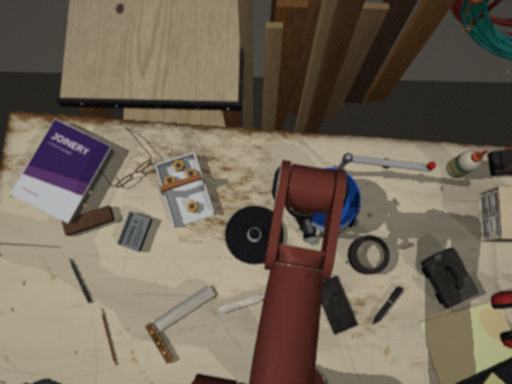

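The lid is flat at (0.440, 0.100), seen at pixel (254,235), with the knob top at 0.045. The bar points right and the bowl is open. Now the tray handle at (0.574, 0.3065).

```bash
python3 dd.py 18 ".574 .3065 .2" ".574 .3065 .05"
```

```text
rot [0.006 0.003 0.006]
.574 .3065 .2 -> 0.257 0.186 0.064
.574 .3065 .05 -> 0.257 0.185 0.214
```

```bash
python3 steer.py '0 0 0.006 0.05 0.036 0 0.7;0 0 0.006 0.1 0.072 0 0.7;0 0 0.006 0.15 0.11 0.02 0.7;0 0 0.006 0.2 0.145 0.04 0.7;0 0 0.006 0.25 0.18 0.064 0.7;0 0 0.006 0.257 0.186 0.064 0.7;0 0 0.006 0.257 0.186 0.12 0.7;0 0 0.006 0.257 0.186 0.18 0.7;0 0 0.006 0.257 0.186 0.214 0.7;0 0 0.006 0.257 0.186 0.214 0.7;0 0 0.006 0.257 0.186 0.214 0.7;0 0 0.006 0.257 0.186 0.214 0.7' 110
python3 dd.py 18 ".574 .3065 .05"
```

```text
clock: 15.38
ee_pos: [0.572, 0.3095, 0.0494]
tcp_rot: [0.587, 0.81, 0.002, 0.001]
wrist_force: [0.2, -0.2, 1.6]
gripper_width: 0.698
finger_force: 0.0
rot [ 0.005 -0.     0.003]
.574 .3065 .05 -> -0.003 0.001 -0.001
```

```bash
python3 steer.py '0 0 0 0 0 0 0;0 0 0 0 0 0 0;0 0 0 0 0 0 0;0 0 0 0 0 0 0;0 0 0 0 0 0 0;0 0 0 0 0 0 0;0 0 0 0 0 -0.02 0;0 0 0 0 0 -0.05 0;0 0 0 0 0 -0.09 0;0 0 0 0 0 -0.13 0;0 0 0 0 0 -0.17 0;0 0 0 0 0 -0.21 0' 110
python3 d.py .585 .032 .27 67.7
```

```text
clock: 16.88
ee_pos: [0.5684, 0.3083, 0.2555]
tcp_rot: [0.587, 0.81, -0.002, -0.002]
wrist_force: [0.8, -0.7, -4.8]
gripper_width: 0.148
finger_force: 107.6
rows -0.005 -0.002 -0.865 -0.2677 -0.0704 -0.0141 | n>= 5.0 yaw 18.2 t 16.9 j [0.38 0.09 1.53 0.   1.52 0.06]
```

```bash
python3 steer.py '0 0 -0.04 -0.012 -0.003 -0.01 0;0 0 -0.12 -0.035 -0.01 -0.02 0;0 0 -0.2 -0.06 -0.017 -0.02 0;0 0 -0.3 -0.09 -0.025 -0.02 0;0 0 -0.4 -0.12 -0.033 -0.02 0;0 0 -0.5 -0.15 -0.04 -0.02 0;0 0 -0.6 -0.18 -0.05 -0.02 0;0 0 -0.7 -0.215 -0.058 -0.015 0;0 0 -0.8 -0.245 -0.065 -0.015 0;0 0 -0.85 -0.262 -0.07 -0.015 0;0 0 -0.865 -0.268 -0.07 -0.015 0;0 0 -0.865 -0.268 -0.07 -0.015 0'
python3 - <<'E'
from h import *
from d import *
a,da=snap('scene');b,db=snap('top')
np.savez('f5.npz',a=a,da=da,b=b,db=db)
cv2.imwrite('pics/c5.png',np.hstack([cv2.resize(x,(400,400),interpolation=cv2.INTER_CUBIC) for x in (b[110:270,210:370],a[120:280,190:350])])[:,:,::-1])
s=ctrl.state(); R0=R.from_quat(s['tcp_rot']);print(s['ee_pos'],s['gripper_width'],s['joints'])
c=np.array([.532,-.0975]);u=np.array([.379,.925])
for al in(20,25,30,35,40,45,50):
    t=np.radians(al);x=.05+.105*np.cos(t)-.046*np.sin(t);z=.148+.105*np.sin(t)+.046*np.cos(t)
    p=np.r_[c+x*u,z]; print(al,np.round((R0.inv()*rot(67.7,al,247.7)).as_rotvec(),3),np.round(R0.inv().apply(p-s['ee_pos']),3))
E
```

```text
clock: 18.38
ee_pos: [0.5866, 0.0326, 0.2703]
tcp_rot: [0.194, 0.981, 0.0, -0.001]
wrist_force: [-0.1, 1.2, -5.0]
gripper_width: 0.14
finger_force: 107.5
[0.58679793 0.03319077 0.27081496] 0.14033380851576824 [-7.03085218e-02 -5.50470331e-02  1.65500002e+00  4.71328236e-04
  1.54297842e+00 -1.25269690e+00]
20 [-0.349 -0.002  0.001] [ 0.001 -0.009  0.044]
25 [-0.436 -0.002  0.   ] [ 0.001 -0.016  0.037]
30 [-0.524 -0.002  0.   ] [ 0.001 -0.024  0.03 ]
35 [-0.611 -0.002  0.   ] [ 0.001 -0.032  0.025]
40 [-0.698 -0.002  0.   ] [ 0.001 -0.041  0.02 ]
45 [-0.785 -0.002  0.   ] [ 0.001 -0.05   0.016]
50 [-0.873 -0.002  0.   ] [ 0.001 -0.059  0.013]
```

View pics/c5.png

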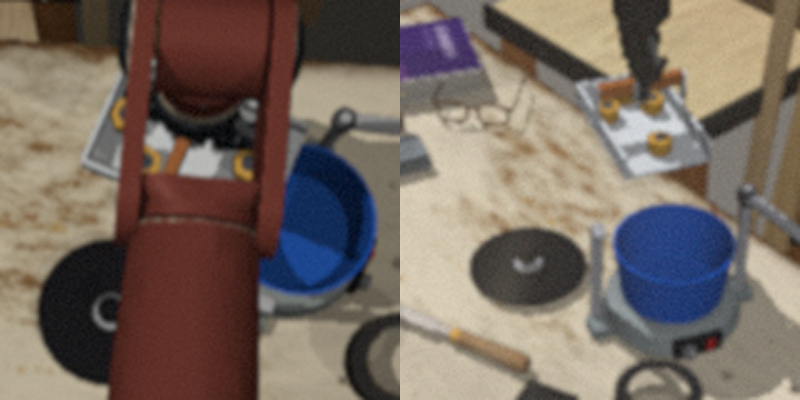

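The tray is held level with its pouring edge over the near side of the bowl, and three nuts are visible on it. Tilting gradually.

```bash
python3 steer.py '-0.1 0 0 0 -0.003 0.014 0;-0.2 0 0 0 -0.006 0.028 0;-0.3 0 0 0 -0.008 0.04 0;-0.349 0 0 0 -0.009 0.044 0;-0.4 0 0 0 -0.013 0.04 0;-0.45 0 0 0 -0.017 0.036 0;-0.5 0 0 0 -0.022 0.032 0;-0.55 0 0 0 -0.026 0.029 0;-0.611 0 0 0 -0.032 0.025 0;-0.65 0 0 0 -0.036 0.023 0;-0.698 0 0 0 -0.041 0.02 0;-0.698 0 0 0 -0.041 0.02 0'
python3 - <<'E'
from h import *
from d import *
a,da=snap('scene');b,db=snap('top')
np.savez('f6.npz',a=a,da=da,b=b,db=db)
cv2.imwrite('pics/c6.png',np.hstack([cv2.resize(x,(400,400),interpolation=cv2.INTER_CUBIC) for x in (b[110:270,210:370],a[120:280,190:350])])[:,:,::-1])
s=ctrl.state();R0=R.from_quat(s['tcp_rot']);print(np.degrees(np.arccos(-R0.as_matrix()[2,2])))
p=s['ee_pos']+R0.apply([0,-.105,.046]);d=p[:2]-[.532,-.0975];print('edge',p,d@[.379,.925],d@[-.925,.379])
E
```

```text
clock: 19.98
ee_pos: [0.5714, -0.0058, 0.2507]
tcp_rot: [0.182, 0.922, 0.335, 0.066]
wrist_force: [-0.0, 0.1, -3.8]
gripper_width: 0.148
finger_force: 107.9
39.91303127154957
edge [ 0.55242633 -0.05246407  0.14873587] 0.04939981532325994 -0.0018257335084422759
```

View pics/c6.png

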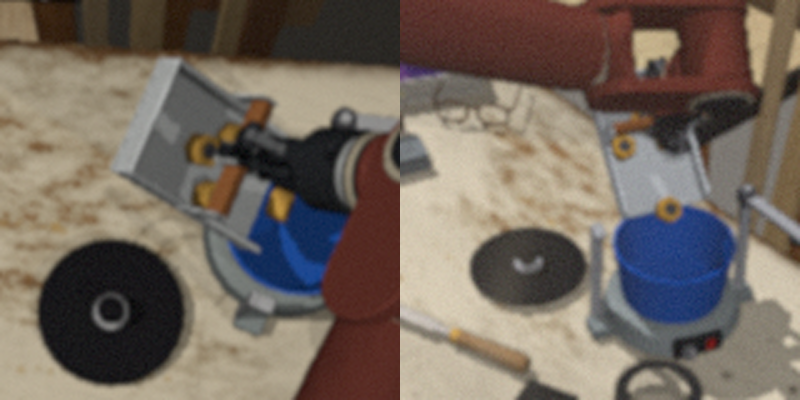

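The front nut is dropping off the edge at (670,208) and the other three are still near the handle, with the edge placed right. I'll tilt further.

```bash
python3 d.py .5669 -.0124 .255 67.7 45 247.7; python3 steer.py '0 0 0 0 0 0 0;-0.04 0 0 0 -0.003 0.006 0;-0.087 0 0 0 -0.006 0.007 0;-0.087 0 0 0 -0.006 0.007 0;-0.087 0 0 0 -0.006 0.007 0;-0.087 0 0 0 -0.006 0.007 0'
cat > v.py <<'E'
from h import *
from d import *
import sys
k=sys.argv[1]
a,da=snap('scene');b,db=snap('top')
np.savez(f'f{k}.npz',a=a,da=da,b=b,db=db)
cv2.imwrite(f'pics/c{k}.png',np.hstack([cv2.resize(x,(400,400),interpolation=cv2.INTER_CUBIC) for x in (b[110:270,210:370],a[120:280,190:350])])[:,:,::-1])
s=ctrl.state();R0=R.from_quat(s['tcp_rot']);print(np.degrees(np.arccos(-R0.as_matrix()[2,2])),s['wrist_force'],s['joints'])
p=s['ee_pos']+R0.apply([0,-.105,.046]);d=p[:2]-[.532,-.0975];print('edge',p,d@[.379,.925],d@[-.925,.379])
E
python3 v.py 7
```

```text
rows -0.089 -0.001 0.001 0.0017 -0.0042 -0.0082 | n>= 1.0 yaw 67.8 t 20.1 j [-0.47 -0.14  1.87  0.7   1.49 -1.74]
clock: 20.82
ee_pos: [0.572, -0.0055, 0.2429]
tcp_rot: [0.178, 0.907, 0.375, 0.074]
wrist_force: [0.5, 0.6, -3.3]
gripper_width: 0.145
finger_force: 108.1
44.96217378156035 [-0.7667713  -0.39419957 -3.17626903] [-0.50222025 -0.11819717  1.89947147  0.78083588  1.50071935 -1.80024912]
edge [ 0.55615467 -0.0442384   0.13589987] 0.05842159749268464 -0.0021569291290919603
```

View pics/c7.png

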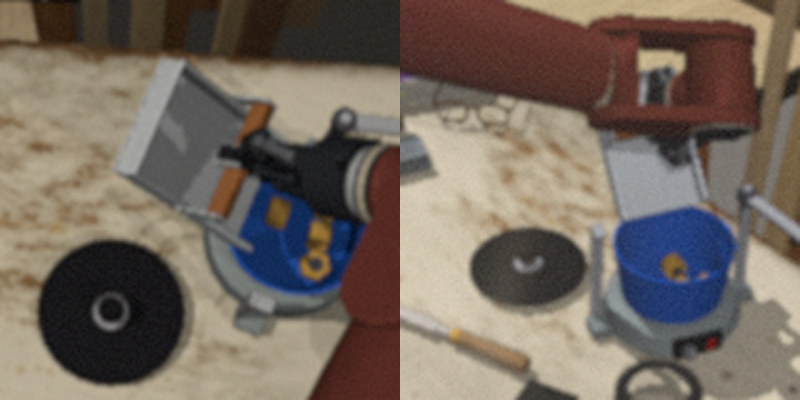

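Run:
```python
from m import *
for n,Q,C in pts('f7.npz'):
    t=sel(Q,(.3,-.3,.0),(.8,.45,.3))&(C[:,0]-C[:,2]>50)
    P=Q[t]; img=np.zeros((500,800),np.uint8); ij=((P[:,:2]-[.3,-.3])*1000).astype(int); img[ij[:,0].clip(0,499),ij[:,1].clip(0,799)]=255
    k,L,st,ce=cv2.connectedComponentsWithStats(cv2.dilate(img,np.ones((5,5))))
    print(n,[(np.round(ce[i][::-1]/1000+[.3,-.3],3).tolist(),int(st[i][4]),round(float(np.median(P[L[ij[:,0].clip(0,499),ij[:,1].clip(0,799)]==i,2])),3)) for i in range(1,k) if st[i][4]>200])
```

```text
top [([0.307, -0.032], 697, 0.025), ([0.507, -0.126], 1407, 0.074), ([0.536, -0.008], 1006, 0.264), ([0.54, 0.164], 206, 0.002), ([0.55, -0.082], 547, 0.079), ([0.606, -0.034], 706, 0.263), ([0.624, 0.339], 233, 0.001), ([0.665, 0.287], 379, 0.002)]
scene [([0.305, -0.038], 326, 0.023), ([0.541, -0.083], 469, 0.075)]
```

At least three nuts are in the bowl and the visible tray floor is empty. The fourth may be hidden, so I'll tilt a bit more and check.

```bash
python3 steer.py '-0.04 0 0 0 -0.007 -0.012 0;-0.09 0 0 0 -0.009 -0.018 0;-0.09 0 0 0 -0.009 -0.018 0;-0.09 0 0 0 -0.009 -0.018 0;-0.09 0 0 0 -0.009 -0.018 0;-0.09 0 0 0 -0.009 -0.018 0'; python3 v.py 8; python3 v.py 8;python3 v.py 8
```

```text
clock: 21.68
ee_pos: [0.5645, -0.023, 0.2486]
tcp_rot: [0.175, 0.889, 0.416, 0.082]
wrist_force: [-0.0, 0.4, -2.7]
gripper_width: 0.144
finger_force: 108.2
50.12448272858914 [ 0.44358143 -0.96216612 -2.2951273 ] [-0.57003358 -0.10524761  1.90966324  0.85551371  1.55711832 -1.86556585]
edge [ 0.55235789 -0.05273086  0.13848215] 0.049127094896531394 -0.0018635465065454115
50.12627379296821 [-0.00767095  1.08569686 -3.2090887 ] [-0.57027484 -0.10519615  1.90971827  0.85552287  1.55712959 -1.86562483]
edge [ 0.55232118 -0.05284391  0.13842933] 0.04900860588160168 -0.0018724348019144665
50.13049148034607 [ 0.73652821  0.76471327 -3.10498551] [-0.57041763 -0.105142    1.90975192  0.85557435  1.55715887 -1.86558156]
edge [ 0.55229238 -0.05289153  0.13839504] 0.04895364551397713 -0.0018638438079618374
```

View pics/c8.png

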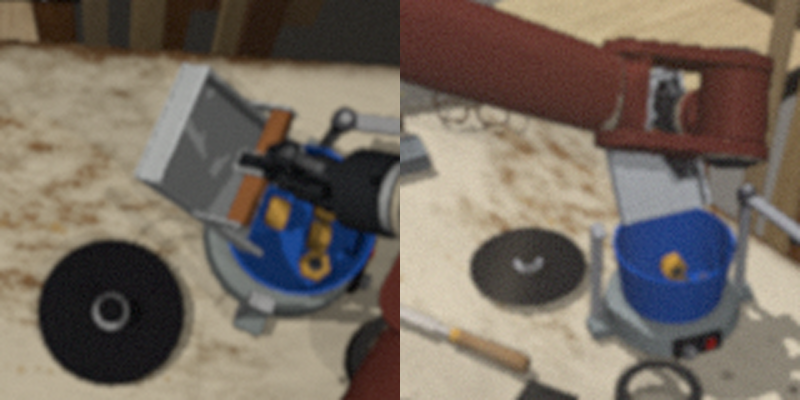

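The force now matches the empty tray (about 2.9 N). Backing off, levelling and returning the tray.

```bash
python3 d.py .585 .03 .30 67.7
```

```text
rows 0.875 -0.0 0.0 0.0011 0.0762 0.0108 | n>= 5.0 yaw 67.7 t 22.0 j [-0.57 -0.11  1.91  0.86  1.56 -1.87]
```

```bash
python3 steer.py '0 0 0 0 0.005 -0.01 0;0.15 0 0 0 0.015 -0.01 0;0.3 0 0 0 0.025 -0.005 0;0.45 0 0 0 0.04 0 0;0.6 0 0 0 0.053 0.004 0;0.75 0 0 0 0.067 0.008 0;0.875 0 0 0 0.076 0.011 0;0.875 0 0 0 0.076 0.011 0;0.875 0 0 0 0.076 0.011 0'
python3 d.py .574 .3065 .20 18;python3 d.py .574 .3065 .052 18
python3 v.py 9
python3 - <<'E'
from h import *
z=np.load('f9.npz');b=z['b'];a=z['a']
cv2.imwrite('pics/c9.png',np.hstack([cv2.resize(b[160:250,285:375],(400,400),interpolation=cv2.INTER_CUBIC),cv2.resize(a[180:270,255:345],(400,400),interpolation=cv2.INTER_CUBIC)])[:,:,::-1])
E
```

```text
clock: 23.1
ee_pos: [0.5858, 0.0294, 0.2995]
tcp_rot: [0.193, 0.981, 0.001, -0.0]
wrist_force: [0.5, 0.2, -3.3]
gripper_width: 0.148
finger_force: 108.1
rows 0.001 -0.002 0.867 0.116 0.2518 0.1 | n>= 5.0 yaw 67.7 t 23.1 j [-0.08 -0.07  1.62  0.    1.59 -1.26]
rows 0.001 -0.002 0.867 0.1158 0.2516 0.248 | n>= 6.0 yaw 67.7 t 23.1 j [-0.08 -0.07  1.62  0.    1.59 -1.26]
0.07866382010703474 [-0.40729406  0.39357457 -2.96100552] [-7.86189635e-02 -6.98842279e-02  1.62250566e+00  1.03707309e-03
  1.58987112e+00 -1.25878592e+00]
edge [ 0.54555008 -0.06845136  0.25318495] 0.03200547853689227 -0.0015243916773943055
```

View pics/c9.png

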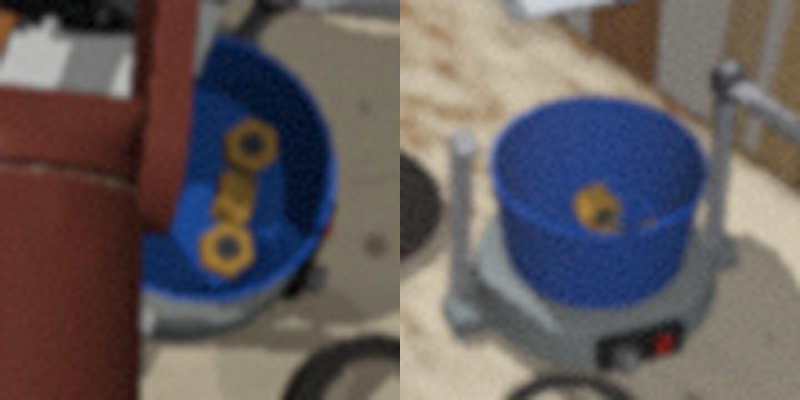

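Three nuts are visible at (250,145), (235,195) and (228,247), and the fourth, left one seen before is behind the arm. Returning the tray to its place.

```bash
python3 steer.py '0 0 0.1 0.014 0.03 0.01 0;0 0 0.25 0.033 0.072 0.03 0;0 0 0.4 0.053 0.116 0.05 0;0 0 0.55 0.074 0.16 0.07 0;0 0 0.7 0.094 0.203 0.085 0;0 0 0.8 0.107 0.232 0.095 0;0 0 0.867 0.116 0.252 0.1 0;0 0 0.867 0.116 0.252 0.14 0;0 0 0.867 0.116 0.252 0.18 0;0 0 0.867 0.116 0.252 0.22 0;0 0 0.867 0.116 0.252 0.238 0;0 0 0.867 0.116 0.252 0.24 0'
python3 d.py .574 .3065 .0495 18
```

```text
clock: 24.7
ee_pos: [0.5737, 0.3056, 0.0584]
tcp_rot: [0.588, 0.809, -0.001, -0.001]
wrist_force: [0.2, 0.0, -2.7]
gripper_width: 0.148
finger_force: 108.0
rows -0.003 -0.0 -0.001 0.0007 0.0006 0.0089 | n>= 1.0 yaw 18.0 t 24.7 j [0.37 0.27 1.67 0.   1.2  0.06]
```

```bash
python3 steer.py '0 0 0 0 0 0.005 0;0 0 0 0 0 0.008 0;0 0 0 0 0 0.009 0;0 0 0 0 0 0.009 0;0 0 0 0 0 0.009 0.7;0 0 0 0 0 0.009 0.7;0 0 0 0 0 0.009 0.7;0 0 0 0 0 0.009 0.7;0 0 0 0 0 -0.04 0.7;0 0 0 0 0 -0.09 0.7;0 0 0 0 0 -0.14 0.7;0 0 0 0 0 -0.14 0.7'
python3 - <<'E'
from h import *
a,da=snap('scene');b,db=snap('top')
np.savez('f10.npz',a=a,da=da,b=b,db=db)
cv2.imwrite('pics/t10.png',np.hstack([cv2.resize(b[140:270,130:390],(800,400),interpolation=cv2.INTER_CUBIC)])[:,:,::-1])
from m import *
for n,Q,C in pts('f10.npz'):
  for nm,lo,hi in [('handle',(.5,.2,.06),(.65,.4,.1)),('lid',(.34,-.02,.01),(.55,.2,.025)),('knob',(.34,0,.035),(.55,.2,.055)),('rim',(.43,-.21,.12),(.64,.02,.135)),('bar',(.5,-.36,.174),(.66,-.13,.19)),('traywall',(.45,.2,.024),(.7,.41,.04))]:
    s=sel(Q,lo,hi); print(nm,rect(Q[s]) if s.sum()>5 else 0)
E
python3 dd.py 18.5 ".440 .100 .2"  ".440 .100 .021"
```

```text
clock: 26.2
ee_pos: [0.5773, 0.308, 0.2068]
tcp_rot: [0.587, 0.809, 0.005, 0.003]
wrist_force: [-0.3, -0.1, 0.2]
gripper_width: 0.703
finger_force: 0.0
handle (array([591.8, 255.4]), array([20.6, 25.6]), 10.9, 63, 'z med', 0.0782, 'mean', array([0.5894, 0.2545, 0.0765]))
lid (array([444.6,  79.5]), array([168.2, 211.4]), 11.8, 2481, 'z med', 0.0145, 'mean', array([0.4409, 0.0988, 0.0147]))
knob (array([440., 100.]), array([27.6, 27.8]), 45.0, 95, 'z med', 0.0451, 'mean', array([0.44  , 0.1004, 0.0447]))
rim (array([535.3, -97.6]), array([166.5, 162.5]), 14.8, 412, 'z med', 0.1284, 'mean', array([ 0.5432, -0.1071,  0.1278]))
bar (array([ 617.4, -240.8]), array([220.3,  25.6]), 84.1, 580, 'z med', 0.1845, 'mean', array([ 0.6163, -0.2381,  0.1842]))
traywall (array([564.3, 331.7]), array([187.5, 199.6]), 12.9, 174, 'z med', 0.0317, 'mean', array([0.5781, 0.2792, 0.0316]))
handle (array([568.5, 302.8]), array([ 23.5, 132.7]), 19.1, 165, 'z med', 0.0731, 'mean', array([0.5689, 0.3019, 0.0718]))
lid (array([436.5, 100.4]), array([167.7, 167.1]), 72.9, 896, 'z med', 0.0133, 'mean', array([0.4336, 0.0965, 0.0136]))
knob (array([436.8, 100.6]), array([30.8, 29.9]), 18.6, 48, 'z med', 0.0437, 'mean', array([0.4356, 0.0994, 0.0426]))
rim (array([530.6, -95.3]), array([168.6, 164.9]), 15.6, 292, 'z med', 0.1258, 'mean', array([ 0.5328, -0.093 ,  0.1258]))
bar (array([ 614.5, -241.7]), array([220.6,  29.4]), 85.6, 327, 'z med', 0.1822, 'mean', array([ 0.6121, -0.2415,  0.182 ]))
traywall (array([556.7, 329.2]), array([204.7, 196.3]), 11.6, 183, 'z med', 0.0284, 'mean', array([0.5732, 0.3121, 0.0291]))
rot [ 0.001 -0.    -0.008]
.440 .100 .2 -> -0.155 -0.192 0.0
.440 .100 .021 -> -0.155 -0.192 0.179
```

View pics/t10.png

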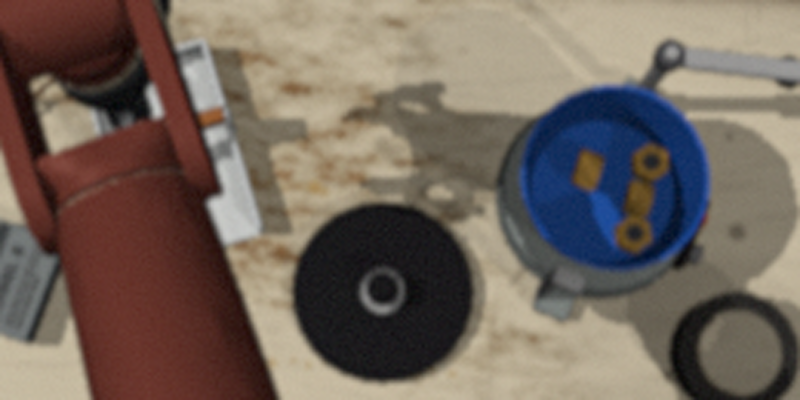

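All four nuts are in the bowl at (588,170), (650,160), (638,198) and (635,235). The tray is back on the bench. Now the lid.

```bash
python3 steer.py '0 0 -0.008 -0.05 -0.06 0 0.8;0 0 -0.008 -0.09 -0.11 0 0.8;0 0 -0.008 -0.13 -0.16 0 0.8;0 0 -0.008 -0.155 -0.192 0 0.8;0 0 -0.008 -0.155 -0.192 0.02 0.8;0 0 -0.008 -0.155 -0.192 0.08 0.8;0 0 -0.008 -0.155 -0.192 0.14 0.8;0 0 -0.008 -0.155 -0.192 0.17 0.8;0 0 -0.008 -0.155 -0.192 0.179 0.8;0 0 -0.008 -0.155 -0.192 0.179 0.8;0 0 -0.008 -0.155 -0.192 0.179 0.8'
python3 dd.py 18.5 ".440 .100 .021"
```

```text
clock: 27.68
ee_pos: [0.4411, 0.1, 0.0223]
tcp_rot: [0.584, 0.812, 0.001, 0.001]
wrist_force: [0.3, 0.0, 0.5]
gripper_width: 0.798
finger_force: 0.0
rot [0.003 0.001 0.   ]
.440 .100 .021 -> 0.0 -0.001 0.001
```

```bash
python3 steer.py '0 0 0 0 0 0 0;0 0 0 0 0 0 0;0 0 0 0 0 0 0;0 0 0 0 0 0 0;0 0 0 0 0 0 0;0 0 0 0 0 -0.04 0;0 0 0 0 0 -0.1 0;0 0 0 0 0 -0.16 0;0 0 0 0 0 -0.22 0;0 0 0 0 0 -0.238 0;0 0 0 0 0 -0.238 0' 70
python3 steer.py '0 0 0 -0.05 0.005 0 0;0 0 0 -0.1 0.01 0 0;0 0 0 -0.15 0.017 0 0;0 0 0 -0.2 0.022 0 0;0 0 0 -0.215 0.024 0 0;0 0 0 -0.215 0.024 0 0;0 0 0 -0.215 0.024 0 0'
python3 dd.py 18.5 ".532 -.098 .16" ".532 -.098 .143"
python3 - <<'E'
from h import *
a,da=snap('scene');b,db=snap('top')
np.savez('f11.npz',a=a,da=da,b=b,db=db)
from m import *
for n,Q,C in pts('f11.npz'):
  s=sel(Q,(.4,-.25,.235),(.66,.06,.258)); print(rect(Q[s]))
E
```

```text
clock: 29.05
ee_pos: [0.4399, 0.0999, 0.2589]
tcp_rot: [0.584, 0.812, 0.0, 0.0]
wrist_force: [0.7, 0.1, -3.6]
gripper_width: 0.335
finger_force: 70.0
clock: 29.92
ee_pos: [0.5299, -0.0951, 0.2573]
tcp_rot: [0.584, 0.812, -0.0, -0.001]
wrist_force: [-0.2, -0.4, -2.4]
gripper_width: 0.329
finger_force: 70.0
rot [-0.002 -0.002  0.001]
.532 -.098 .16 -> -0.004 0.001 0.097
.532 -.098 .143 -> -0.004 0.001 0.114
(array([516.3, -87.5]), array([168.7, 135.5]), 58.2, 1316, 'z med', 0.2502, 'mean', array([ 0.5285, -0.0752,  0.2502]))
(array([522.5, -97. ]), array([164.7, 167.2]), 54.0, 1188, 'z med', 0.2477, 'mean', array([ 0.5159, -0.1033,  0.2477]))
```

```bash
python3 steer.py '0 0 0 -0.003 0.001 0.03 0;0 0 0 -0.003 0.001 0.07 0;0 0 0 -0.003 0.001 0.095 0;0 0 0 -0.003 0.001 0.1 0;0 0 0 -0.003 0.001 0.106 0;0 0 0 -0.003 0.001 0.112 0;0 0 0 -0.003 0.001 0.114 0;0 0 0 -0.003 0.001 0.114 0'
```

```text
clock: 31.02
ee_pos: [0.5328, -0.099, 0.1451]
tcp_rot: [0.584, 0.812, 0.0, 0.0]
wrist_force: [-0.0, 0.1, -2.9]
gripper_width: 0.332
finger_force: 70.0
```

```bash
python3 steer.py '0 0 0 0 0 0.001 0;0 0 0 0 0 0.002 0;0 0 0 0 0 0.003 0;0 0 0 0 0 0.003 0'
python3 steer.py '0 0 0 0 0 0 0.8;0 0 0 0 0 0 0.8;0 0 0 0 0 0 0.8;0 0 0 0 0 -0.04 0.8;0 0 0 0 0 -0.09 0.8;0 0 0 0.02 -0.05 -0.12 0;0 0 0 0 -0.1 -0.12 0;0 0 0 -0.05 -0.12 -0.12 0;0 0 0 -0.05 -0.12 -0.12 0'
python3 - <<'E'
from h import *
a,da=snap('scene','s12.png');b,db=snap('top')
np.savez('f12.npz',a=a,da=da,b=b,db=db)
from m import *
for n,Q,C in pts('f12.npz'):
  for nm,lo,hi in [('lid',(.44,-.19,.122),(.63,-.0,.15)),('knob',(.49,-.14,.158),(.57,-.05,.173)),('grip',(.5,-.42,.2),(.66,-.25,.222)),('handle',(.5,.2,.06),(.65,.4,.1)),('traywall',(.46,.21,.024),(.68,.40,.04)),('carton',(.38,.38,.02),(.52,.5,.045))]:
    s=sel(Q,lo,hi); print(nm,rect(Q[s]) if s.sum()>5 else 0)
    if nm=='lid':
      P=Q[s];print('plane',np.linalg.lstsq(np.c_[P[:,:2]-[.532,-.098],np.ones(len(P))],P[:,2],rcond=None)[0])
E
```

```text
clock: 31.52
ee_pos: [0.5328, -0.099, 0.1432]
tcp_rot: [0.584, 0.812, -0.0, 0.0]
wrist_force: [-3.6, 1.2, 4.8]
gripper_width: 0.33
finger_force: 70.8
clock: 32.65
ee_pos: [0.434, -0.1867, 0.2618]
tcp_rot: [0.586, 0.81, -0.0, 0.0]
wrist_force: [1.2, 0.3, 0.6]
gripper_width: -0.0
finger_force: 0.0
lid (array([531.7, -98.9]), array([169.1, 168.8]), 18.7, 3076, 'z med', 0.1355, 'mean', array([ 0.5309, -0.0986,  0.1356]))
plane [0.00093959 0.00144758 0.13560364]
knob (array([531.7, -97.8]), array([28. , 29.3]), 84.7, 110, 'z med', 0.1667, 'mean', array([ 0.5307, -0.098 ,  0.1665]))
grip (array([ 605.8, -341.2]), array([18.6, 16.4]), 34.4, 57, 'z med', 0.2123, 'mean', array([ 0.6055, -0.3401,  0.2117]))
handle (array([574.2, 304. ]), array([ 20.3, 128.9]), 18.7, 289, 'z med', 0.0778, 'mean', array([0.573 , 0.3027, 0.0768]))
traywall (array([559.2, 329.6]), array([190.8, 187.8]), 16.4, 327, 'z med', 0.0315, 'mean', array([0.5826, 0.3092, 0.0312]))
carton (array([441.6, 440.6]), array([ 66.7, 100. ]), 72.9, 829, 'z med', 0.0289, 'mean', array([0.4414, 0.4396, 0.0289]))
lid (array([527.5, -97.3]), array([175.8, 167.4]), 22.1, 1273, 'z med', 0.1336, 'mean', array([ 0.5222, -0.1057,  0.1337]))
plane [0.00366172 0.00308221 0.13372975]
knob (array([ 535.3, -108.6]), array([22.3,  2.4]), 34.9, 6, 'z med', 0.1616, 'mean', array([ 0.5346, -0.1088,  0.1615]))
grip (array([ 603.5, -343.2]), array([18.3, 18.4]), 42.3, 37, 'z med', 0.208, 'mean', array([ 0.6019, -0.3427,  0.2084]))
handle (array([566.4, 304.5]), array([ 30.5, 131.7]), 21.4, 165, 'z med', 0.0726, 'mean', array([0.5684, 0.3029, 0.072 ]))
traywall (array([560.9, 325.5]), array([195.2, 188.2]), 13.6, 170, 'z med', 0.0295, 'mean', array([0.5777, 0.3045, 0.0298]))
carton (array([438.2, 441.3]), array([ 81.8, 100.7]), 72.7, 274, 'z med', 0.0276, 'mean', array([0.4364, 0.4388, 0.0275]))
```

The lid is seated: disc at 0.1355 (the same as at the start), level, at (0.532, -0.098). The tray and carton are fine. Now the bar goes back home.

```bash
python3 d.py .675 -.345 .25 -22
```

```text
rows -0.0 -0.001 0.706 -0.2283 0.1773 0.0115 | n>= 5.0 yaw 18.4 t 32.8 j [-0.56 -0.34  1.92  0.    1.57 -0.88]
```

```bash
python3 steer.py '0 0 0.15 -0.04 0.03 0 0;0 0 0.3 -0.09 0.07 0 0;0 0 0.45 -0.14 0.11 0 0;0 0 0.6 -0.19 0.145 0 0;0 0 0.706 -0.228 0.177 0 0;0 0 0.706 -0.228 0.177 0.011 0;0 0 0.706 -0.228 0.177 0.05 0;0 0 0.706 -0.228 0.177 0.065 0;0 0 0.706 -0.228 0.177 0.065 0'
python3 dd.py -22 ".662 -.339 .196" ".608 -.341 .196" ".5555 -.3296 .196" ".508 -.305 .196" ".468 -.268 .196" ".439 -.223 .196" ".423 -.172 .196" ".420 -.136 .196" ".422 -.107 .196" ".425 -.09 .196" ".428 -.079 .196" ".430 -.072 .196"
```

```text
clock: 33.88
ee_pos: [0.674, -0.3428, 0.1949]
tcp_rot: [0.828, 0.56, -0.001, -0.002]
wrist_force: [-0.0, -0.2, 0.4]
gripper_width: -0.002
finger_force: 0.0
rot [-0.004 -0.001  0.002]
.662 -.339 .196 -> -0.001 -0.012 -0.001
.608 -.341 .196 -> -0.023 -0.062 -0.001
.5555 -.3296 .196 -> -0.032 -0.115 -0.001
.508 -.305 .196 -> -0.027 -0.168 -0.0
.468 -.268 .196 -> -0.007 -0.219 -0.0
.439 -.223 .196 -> 0.024 -0.263 -0.0
.423 -.172 .196 -> 0.065 -0.297 0.0
.420 -.136 .196 -> 0.097 -0.313 0.0
.422 -.107 .196 -> 0.125 -0.322 0.0
.425 -.09 .196 -> 0.142 -0.325 0.0
.428 -.079 .196 -> 0.153 -0.327 0.0
.430 -.072 .196 -> 0.16 -0.327 0.0
```

```bash
python3 steer.py '0 0 0 -0.01 -0.035 0 0;0 0 0 -0.023 -0.062 0 0;0 0 0 -0.029 -0.09 0 0;0 0 0 -0.032 -0.115 0 0;0 0 0 -0.031 -0.142 0 0;0 0 0 -0.027 -0.168 0 0;0 0 0 -0.019 -0.195 0 0;0 0 0 -0.007 -0.219 0 0;0 0 0 0.008 -0.242 0 0;0 0 0 0.024 -0.263 0 0;0 0 0 0.045 -0.282 0 0;0 0 0 0.065 -0.297 0 0'
python3 dd.py -22 ".420 -.136 .196" ".422 -.107 .196" ".425 -.09 .196" ".428 -.079 .196" ".430 -.072 .196"
```

```text
clock: 35.38
ee_pos: [0.424, -0.1726, 0.1993]
tcp_rot: [0.829, 0.56, 0.001, 0.002]
wrist_force: [-0.1, 0.4, 0.2]
gripper_width: 0.004
finger_force: 0.2
rot [0.005 0.001 0.001]
.420 -.136 .196 -> 0.032 -0.017 0.003
.422 -.107 .196 -> 0.06 -0.026 0.003
.425 -.09 .196 -> 0.077 -0.03 0.003
.428 -.079 .196 -> 0.088 -0.031 0.003
.430 -.072 .196 -> 0.096 -0.032 0.003
```

```bash
python3 steer.py '0 0 0 0.016 -0.01 0.002 0;0 0 0 0.032 -0.017 0.002 0;0 0 0 0.047 -0.022 0.002 0;0 0 0 0.06 -0.026 0.002 0;0 0 0 0.07 -0.028 0.002 0;0 0 0 0.078 -0.03 0.002 0;0 0 0 0.083 -0.031 0.002 0;0 0 0 0.086 -0.031 0.002 0;0 0 0 0.086 -0.031 0.002 0'
python3 - <<'E'
from h import *
a,da=snap('scene');b,db=snap('top')
np.savez('f13.npz',a=a,da=da,b=b,db=db)
from m import *
for n,Q,C in pts('f13.npz'):
    s=sel(Q,(.39,-.15,.2),(.46,-.02,.222))&(C[:,0]-C[:,1]>60); print('grip',rect(Q[s]) if s.sum()>5 else 0)
E
```

```text
clock: 36.5
ee_pos: [0.4272, -0.0818, 0.1947]
tcp_rot: [0.829, 0.56, -0.0, -0.0]
wrist_force: [0.2, -0.6, 0.1]
gripper_width: 0.003
finger_force: 0.0
grip 0
grip 0
```

```bash
python3 steer.py '0 0 0 0.002 0 0 0;0 0 0 0.004 0 0 0;0 0 0 0.004 0 0 0'; python3 steer.py '0 0 0 0.002 0 0 0;0 0 0 0.004 0 0 0;0 0 0 0.004 0 0 0'
```

```text
clock: 36.98
ee_pos: [0.4287, -0.078, 0.1947]
tcp_rot: [0.829, 0.56, 0.0, -0.0]
wrist_force: [-0.0, 0.9, -1.2]
gripper_width: -0.007
finger_force: 0.0
clock: 37.35
ee_pos: [0.4293, -0.0764, 0.1948]
tcp_rot: [0.829, 0.559, -0.003, 0.002]
wrist_force: [-3.9, -8.2, 0.5]
gripper_width: -0.004
finger_force: 4.7
```

Firm contact of about 9 N: the bar is against the keeper. Retreating and checking.

```bash
python3 steer.py '0 0 0 -0.03 0 0 0;0 0 0 -0.06 0 -0.02 0;0 0 0 -0.08 0 -0.08 0;0 0 0 -0.13 0 -0.12 0;0 0 0 -0.18 0 -0.15 0;0 0 0 -0.23 0.03 -0.15 0;0 0 0 -0.23 0.03 -0.15 0'
python3 - <<'E'
from h import *
a,da=snap('scene');b,db=snap('top')
np.savez('f13.npz',a=a,da=da,b=b,db=db)
cv2.imwrite('pics/c13.png',np.vstack([cv2.resize(b[140:280,120:400],(600,300)),cv2.resize(a[150:290,150:430],(600,300))])[:,:,::-1])
from m import *
for n,Q,C in pts('f13.npz'):
  for nm,lo,hi in [('grip',(.4,-.2,.2),(.66,0,.23)),('bar',(.4,-.2,.172),(.66,0,.195)),('lid',(.4,-.25,.118),(.66,.05,.14)),('handle',(.5,.2,.06),(.65,.4,.1))]:
    s=sel(Q,lo,hi); print(nm,rect(Q[s]) if s.sum()>5 else 0)
E
```

```text
clock: 38.22
ee_pos: [0.3717, -0.3016, 0.344]
tcp_rot: [0.83, 0.558, -0.0, -0.001]
wrist_force: [-0.1, 0.6, 1.2]
gripper_width: -0.003
finger_force: 0.0
grip (array([433.8, -58.1]), array([17.5, 16.5]), 1.9, 52, 'z med', 0.2133, 'mean', array([ 0.4337, -0.0579,  0.2126]))
bar (array([533. , -96.6]), array([ 29.2, 229.4]), 66.3, 648, 'z med', 0.1845, 'mean', array([ 0.5375, -0.0989,  0.1843]))
lid (array([532.2, -98.3]), array([170.2, 168.6]), 17.1, 2600, 'z med', 0.1355, 'mean', array([ 0.5307, -0.0979,  0.1353]))
handle (array([574.1, 303.6]), array([ 19.2, 128.7]), 18.4, 291, 'z med', 0.0779, 'mean', array([0.573 , 0.3026, 0.0766]))
grip (array([430.5, -59.7]), array([15. , 15.6]), 83.3, 31, 'z med', 0.2114, 'mean', array([ 0.4292, -0.0597,  0.2094]))
bar (array([527.5, -95.8]), array([ 25.6, 226. ]), 68.3, 189, 'z med', 0.1818, 'mean', array([ 0.4781, -0.0782,  0.1817]))
lid (array([519. , -94.3]), array([161. , 183.6]), 27.2, 998, 'z med', 0.1334, 'mean', array([ 0.5081, -0.1115,  0.1329]))
handle (array([571.9, 303.9]), array([ 26.2, 129.7]), 18.1, 165, 'z med', 0.072, 'mean', array([0.5694, 0.3014, 0.0715]))
```

View pics/c13.png

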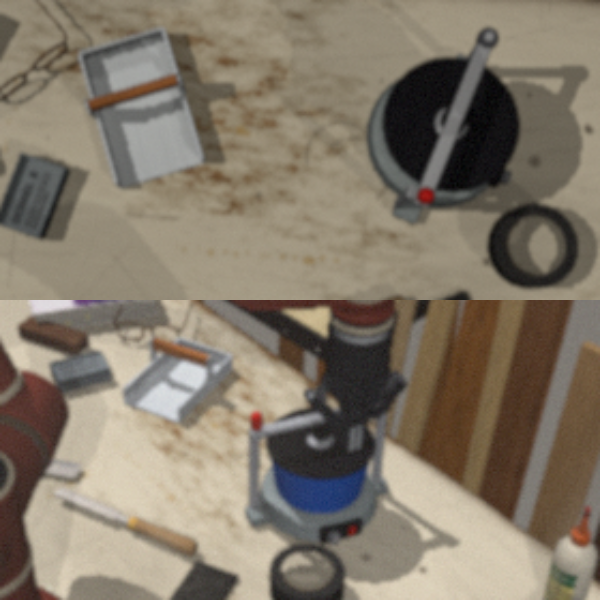

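The bar is home over the knob with the red grip at (426,196), matching its starting pose. The lid is seated, the tray is flat and empty, and the tape and carton are in place. Handing in.

```bash
python3 -c "
from bench import ctrl, imaging
print(ctrl.sign_off())"
```

```text
the job is handed in; nothing more can be done
None
```

I handed the job in at about 38 s: all four nuts are in the bowl, the lid is seated, the bar is home against the keeper, the empty tray is flat on the bench, and the tape roll and carton were left alone. The hand-in returned no verdict.

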